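# Close up the sample cooler on the tasting bar

### The job

Close up the coffee sample cooler: swing its damper lever round until the lever lies in line with the pointer on the dial under it, and put the steel lid from the slanted wooden rest onto the cooler's drum, fully down and level. Lower the lid onto the drum rather than letting it fall, and leave the pointer and the other things on the bar where they are.

Things in the scene. Friction and masses are not known exactly. Their poses are not given: they have to be found in the camera images.
- cooler: Coffee sample cooler, fixed to the bar: a grey box 220 x 380 mm (x, y), top at 80 mm. Origin: centre of the underside; its -x side is the front, which faces the robot roughly. On its +y half stands an open round steel drum, on its -y half an aluminium dial plate with a lever.
- drum_rim (a point): Centre of the open mouth of the drum, at rim height (140 mm above the bar). Drum: 160 mm outside, 152 mm inside diameter, wall 4 mm, 54 mm deep.
- lever_pivot (a point): Point on the upright axis about which lever and pointer turn, at the surface of the dial plate, 83 mm above the bar.
- lever (a joint): Angle of the damper lever (rad), -1.1 to 1.1, counter-clockwise from above positive; 0 when the arm points along the cooler's -x axis. Stiff enough to stay where it is left (about 3 N at the grip).
- lever_grip (a point): Centre of the top end of the lever's upright black grip: round, 22 mm diameter, from 106 mm to 160 mm above the bar (this point: 160 mm), its axis 88 mm from the pivot axis. x axis: along the lever's arm, away from the pivot. The arm is a flat steel bar 18 mm wide, its top 106 mm above the bar.
- pointer (a joint): Angle of the pointer (rad), counted as the lever's: the lever is in line with it when both angles are equal. Very stiff; not to be moved.
- pointer_tip (a point): Tip of the pointer: a flat dark steel needle 7 mm wide with a diamond end, 4 mm thick, lying on the dial plate under the lever's arm and reaching past the end of the arm, 115 mm from the pivot axis, 88 mm above the bar. x axis: along the pointer, away from the pivot.
- rest: Slanted wooden lid rest, 170 x 150 mm, fixed to the bar. Origin: centre of its underside. Its board faces the rest's own -x side and is tilted 30 degrees from level (its +x edge high); the board's middle is 80 mm above the bar, 24 mm wooden pegs at its low edge stop the lid.
- lid: Loose steel lid, about 0.35 kg, lying on the rest at the start, tilted 30 degrees, its x axis up the slope. Origin: centre of the underside of its locating plug (140 mm diameter, z = 0 to 8 mm); z axis out of its upper side. Disc: 172 mm diameter, z = 8 to 14 mm. On the drum the plug goes inside the mouth and the disc lies on the rim.
- lid_handle (a point): Centre of the lid's handle bar, 48 mm above the lid's origin along its z axis. Black bar 100 mm long along the lid's y axis (level at the start), 16 mm wide along x, 18 mm thick (z = 39 to 57 mm), on two feet 84 mm apart; free space under it 25 mm.
- lid_seat (a point): Centre of the underside of the lid's disc (z = 8 mm in the lid's frame): coincides with the centre of the drum's mouth when the lid is seated.
- scale: Bystander: flat black and steel scale 140 x 160 x 26 mm, fixed. Origin: centre of the underside.
- cup_a: Bystander, loose: glass tasting cup, 84 mm diameter, 75 mm tall. Origin: centre of its underside.
- cup_b: Bystander, loose: glass tasting cup like cup_a. Origin: centre of its underside.
- cup_c: Bystander, loose: glass tasting cup like cup_a. Origin: centre of its underside.
- pitcher: Bystander, loose: small steel mug, 80 mm diameter, 95 mm tall, handle at +y. Origin: centre of its underside.
- spoon: Bystander, loose: wooden tasting spoon 180 mm long, lying along x. Origin: centre of its underside.
- jar: Bystander, loose: amber glass bean jar, 90 mm diameter, 130 mm tall. Origin: centre of its underside.
Mind the look-alikes: they are no part of the job. What is shaped like the lid but green is not meant.

How it is judged:
At the end, for the whole second after the job is handed in: The lever lies within 0.09 rad (5 degrees) of the pointer's direction and is still; the lid lies on the drum right side up, plug inside the mouth: lid_seat within 10 mm of drum_rim horizontally and 3.5 mm in height, level within 0.04 rad, at rest (angle between the x axis of lever_grip and the x axis of pointer_tip, either way round below 0.09 rad and velocity of joint lever between -0.05 and 0.05 rad/s and horizontal distance between lid_seat and drum_rim below 0.01 m and z of lid_seat in the frame of drum_rim between -0.0035 and 0.0035 m and angle between lid's own z axis and vertical below 0.04 rad and linear speed of lid below 0.02 m/s); the robot touches nothing.
It fails at once if the pointer is moved (its tip by more than 8 mm) (distance of pointer_tip from where it was at the start of the episode above 0.008 m).
It fails at once if the lid is let fall (out of the fingers and faster than 0.7 m/s, a fall of some 25 mm) (contact force between the fingers and lid below 0.05 N and linear speed of lid above 0.7 m/s).
It fails at once if a loose bystander is moved by more than 30 mm (distance of any of cup_a, cup_b, cup_c, pitcher, spoon, jar from where it was at the start of the episode above 0.03 m).
It also fails if it takes over 64 s, if anything falls off the work surface, if the arm or the gripper's body presses on something with over 40 N, if the wrist force passes 120 N, or if a joint passes its speed limit or range.

### The arm

A 6-joint arm with a two-finger parallel gripper is mounted at the origin on the work surface. World frame = base frame: x ahead of the robot, y to its left, z up, the work surface at z = 0. Lengths are in m, angles in rad, forces in N, time in s.
With the tool pointing down it reaches from about 0.375 to 0.975 m from the base axis. Payload 3.8 kg.
Tool frame: the origin (TCP) lies on the centre line of the jaws, within the pads' length; the fingertips stand 25 mm ahead of it and the grasp point (between the pads) lies 6 mm ahead of it (env.tip_extent is the distance from the TCP to the fingertips, in m); z points along the fingers, y is the line along which they close (so a half turn about z gives the same grasp; the last joint's range is limited). The gripper opens to 85 mm and grips with 20 to 120 N. Pads are 22 mm wide; open, the fingers measure 114 mm over their backs; the gripper's body (76 mm by 85 mm) begins 54 mm behind the grasp point. The pads swing forward as they close: fully open they stand 13 mm farther back than shut.
Start: joints at [1.247, 0.264, 1.604, -0, 1.274, -0.037], TCP at [0.191, 0.647, 0.256] pointing down, gripper open.
Joint ranges: [-2.63, 2.63], [-0.94, 2.18], [0.31, 2.57], [-1.31, 4.45], [0, 2.66], [-2.55, 2.55]. Speed limits (rad/s): [2.57, 2.57, 3.14, 3.14, 3.14, 3.14].

### API

Orientations are given as [roll, pitch, yaw] about the fixed x, y, z axes, in that order (R = Rz(yaw) Ry(pitch) Rx(roll)).
In Python, from plant import env gives the robot as it stands. The module is installed in compiled form; this text tells all that it offers.
- The arm moves only by the shell command python3 -m jog 'ROWS' [FORCE]. ROWS is JSON, a list of rows, each a list of 7 numbers: the turn, a rotation vector about the world's x, y, z in degrees, then the shift along the world's x, y, z in m, then the opening, from -1 (shut) to 1 (fully open). In form: [[rx, ry, rz, dx, dy, dz, claw], ...]. A call has 1 to 20 rows; each row is the pose to reach, as a shift and turn from the pose commanded when the call began; what a row does not reach only later rows make up. A row lasts 1/12 s, in which the tool goes at most 41.7 mm and 7.16 degrees, less where a joint would pass 70% of its speed; a pose out of reach is approached as far as the arm can. A call with a gripper value outside its range is refused whole. The fingers move at their own pace and stop on an object; FORCE is the grip in N (left out, the last holds). Time passes only in rows, so rows that repeat a pose let the fingers close. It gives the time, the measured TCP pose, the force, the opening and the grip force at its end, in the units of the state.
- env.state(): the state, without advancing time (a new reading comes with each control period).
- env.get_image(name): name is "side" or "top"; returns the picture (384x512x3 uint8, red, green, blue); there is no depth.
- env.get_calibration(name): a dict with "camera_matrix" (3x3 intrinsics, pixels), "view" (4x4, takes a point from world to camera coordinates). Camera axes: x right, y down, z forward; pixel columns grow to the right and rows downward; lengths in m; the calibration is good to about 2 mm. A picture is of the moment at which its call begins. get_calibration takes no time and is no camera call.
- env.sign_off(): hands the job in; it is judged then, once.
The state is a dict: "t": time; "q": joint angles; "joint_vel": joint speeds; "joint_efforts": joint torques, N m; "tool_pos": TCP position; "orientation": TCP orientation; "ft_force": force on the tool from outside, world axes, zero at the start; "ft_torque": the same for the moment, N m; "opening": finger opening in m; "grasp_force": force on a finger pad.
Only numpy, scipy, OpenCV 4.12 (cv2) and the standard library are available. Lean on these libraries where they do the work, as an engineer would, in place of code of your own. Each camera call takes 0.05 s, during which the arm holds its last target. There are 200 camera calls.

## Working session

There is one attempt and no reset: what is moved stays moved. The work goes in short steps, Python scripts to look and compute and a shell command to move; the robot and the scene stay as the last step left them, time stands still between calls to the robot, and variables do not carry over. Pictures are saved under pics/ and viewed, at most 12 in all, crops included, and the job is handed in when it is done.

```bash
mkdir -p pics
cat > h.py <<'E'
import numpy as np, cv2
from plant import env
def cal(n):
    c=env.get_calibration(n); return np.array(c["camera_matrix"]),np.array(c["view"])
def ray(n,u,v):
    K,V=cal(n); d=np.linalg.inv(K)@[u,v,1]; R=V[:3,:3]; return -R.T@V[:3,3], R.T@d
def onz(n,u,v,z):
    o,d=ray(n,u,v); return o+d*(z-o[2])/d[2]
def proj(n,p):
    K,V=cal(n); q=K@(V[:3,:3]@np.array(p)+V[:3,3]); return q[:2]/q[2]
def tri(uvs):
    A=np.zeros((3,3));b=np.zeros(3)
    for n,u,v in uvs:
        o,d=ray(n,u,v); d/=np.linalg.norm(d); M=np.eye(3)-np.outer(d,d); A+=M;b+=M@o
    return np.linalg.solve(A,b)
def grab(n,f):
    im=env.get_image(n)[:,:,::-1].copy(); cv2.imwrite(f,im); return im
E
python3 - <<'E'
from h import *
for n in("top","side"):
    im=grab(n,f"pics/{n}0.png"); cv2.imwrite(f"pics/{n}0b.png",cv2.resize(im,(800,600),interpolation=cv2.INTER_CUBIC))
    print(n,ray(n,256,192))
s=env.state();print(s["t"],s["tool_pos"],s["orientation"],s["opening"],env.tip_extent)
E
```

```text
top (array([ 0.26840085, -0.02186495,  1.34651257]), array([ 0.18319913,  0.03398765, -0.98277018]))
side (array([0.32917444, 0.72385597, 0.71301553]), array([ 0.19446481, -0.75678619, -0.62420202]))
0.1 [0.19073393 0.64684787 0.25508396] [-3.13955214e+00 -8.78378172e-05  2.85482087e+00] 0.08527524107821757 0.025
```

View pics/top0b.png

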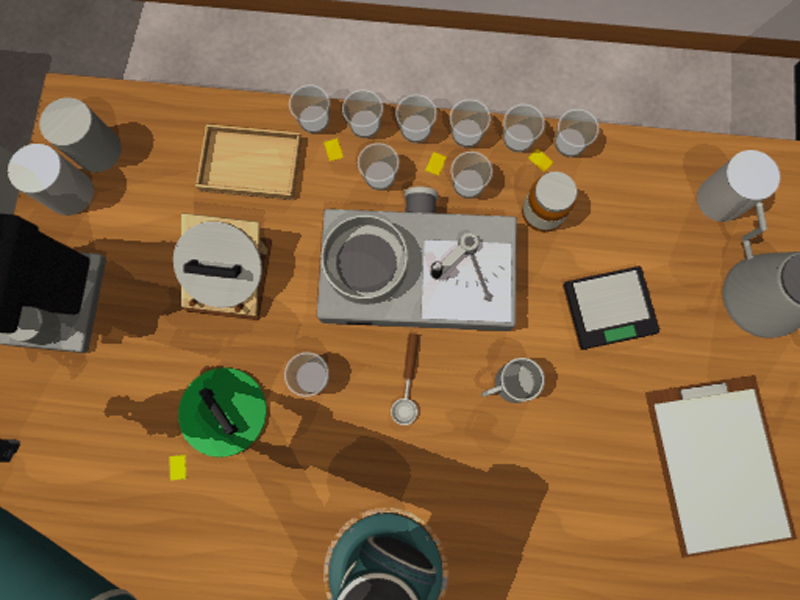

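View pics/side0b.png

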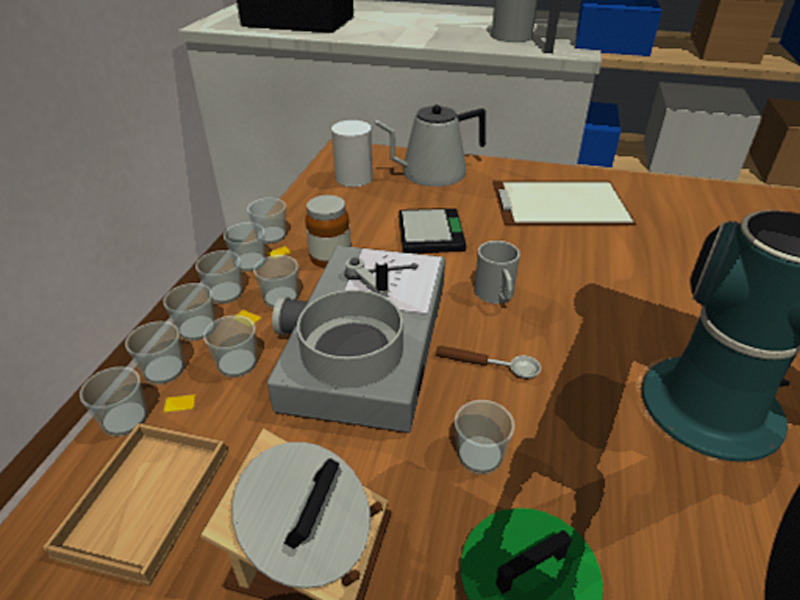

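The top view shows the steel lid at (217,263) on the wooden rest. The green lid-like thing at (223,411) is the decoy. The drum is at (365,258), the lever pivot at (468,240), the black grip at (437,270) and the pointer's diamond end at (488,297). The steel lid fits the description because it is grey and lies on the slanted rest with pegs. I'll confirm it in a crop.

Run:
```python
from h import *
t=cv2.imread("pics/top0.png"); s=cv2.imread("pics/side0.png")
f=lambda im,x,y,w,h:cv2.resize(im[y:y+h,x:x+w],(400,300),interpolation=cv2.INTER_CUBIC)
cv2.imwrite("pics/c1.png",np.vstack([np.hstack([f(t,265,140,72,54*72//72),f(t,100,130,80,60)]),np.hstack([f(s,210,150,80,60),f(s,140,280,120,90)])]))
for n,im,box in(("top",t,(100,130,80,80)),("side",s,(140,280,120,104)),("top",t,(265,145,30,40)),("side",s,(225,155,40,40))):
    x,y,w,h=box; g=im[y:y+h,x:x+w].max(2)<45
    k,l,st,c=cv2.connectedComponentsWithStats(g.astype(np.uint8))
    for i in range(1,k):
        if st[i,4]>15:
            p=np.argwhere(l==i)[:,::-1].astype(np.float32)+[x,y]; print(n,st[i],c[i]+[x,y],cv2.minAreaRect(p.astype(np.float32)))
```

```text
top [ 18  37  36  11 220] [135.42727273 172.44090909] ((135.61585998535156, 171.95733642578125), (35.00680160522461, 7.730207920074463), 6.34019136428833)
side [ 42  14  35  57 585] [199.90598291 322.48547009] ((199.6902313232422, 322.0877990722656), (11.943158149719238, 61.322181701660156), 24.77513885498047)
side [79 88  8  7 19] [221.68421053 371.31578947] ((222.00003051757812, 371.0000305175781), (5.656853675842285, 5.656853675842285), 45.0)
side [ 29  99  31   5 102] [184.74509804 381.56862745] ((184.0, 381.0), (30.0, 4.0), -0.0)
top [11 27  7  6 28] [279.32142857 174.64285714] ((279.26922607421875, 174.84616088867188), (4.510671138763428, 6.471832275390625), 78.69007110595703)
side [33  0  7  7 47] [261.0212766  158.04255319] ((261.0, 158.0), (6.0, 6.0), 90.0)
side [ 12  14  16  17 123] [244.10569106 176.86178862] ((242.9922637939453, 176.42010498046875), (13.641204833984375, 16.728424072265625), 21.037511825561523)
```

View pics/c1.png

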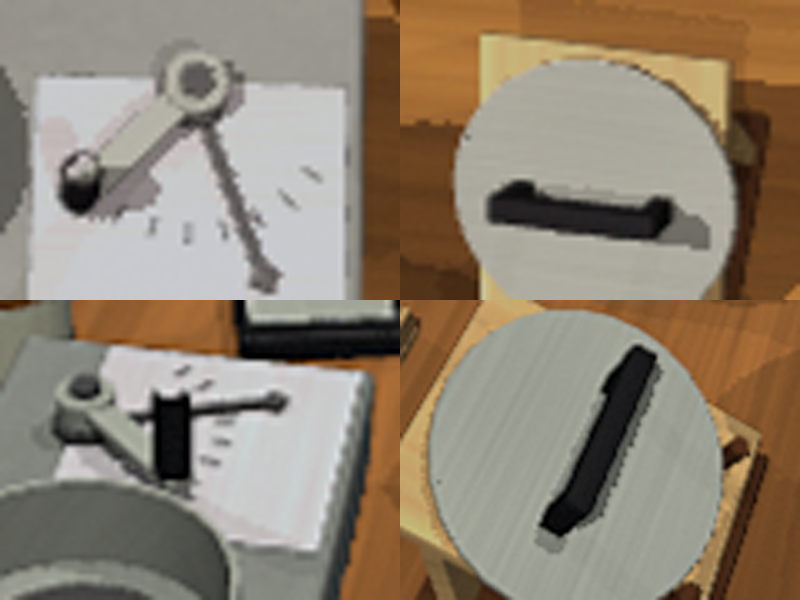

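The crop confirms it: the grey disc with the black handle lies on the wooden rest with pegs. The lever arm goes from the hub (300.5,155) to the grip (280,170). The needle ends at about (313,192) in the top view and (268,170) in the side view.

```bash
cat > m.py <<'E'
from h import *
P={}
P['hub']=tri([("top",300.5,154.8),("side",227,167)])
P['grip']=tri([("top",279.8,169.7),("side",244,168.8)])
P['tip']=tri([("top",313.2,192),("side",267.8,170)])
P['hL']=tri([("top",118.5,172),("side",186.5,346)])
P['hR']=tri([("top",152.3,175.5),("side",213.5,296.5)])
P['drum']=onz("top",233.6,165.1,.14)
for k in P: print(k,P[k].round(4))
print('tip@z',onz("top",313.2,192,.088),onz("side",267.8,170,.088),'grip@z',onz("top",279.8,169.7,.16),onz("side",244,168.8,.16))
# plate/box corners, top view (800 scale)
for u,v in((320,323),(513,328),(515,218),(324,210)): print('box',onz("top",u/1.5625,v/1.5625,.08).round(4))
# lid disc contour
for n,c,im in(("top",(139,168),cv2.imread("pics/top0.png")),("side",(192,329),cv2.imread("pics/side0.png"))):
    hsv=cv2.cvtColor(im,cv2.COLOR_BGR2HSV); m=((hsv[...,1]<45)|(im.max(2)<45)).astype(np.uint8)
    m=cv2.morphologyEx(m,cv2.MORPH_OPEN,np.ones((5,5)))
    k,l,st,ce=cv2.connectedComponentsWithStats(m); i=l[c[1],c[0]]
    if i==0:i=l[c[1]-15,c[0]]
    ct=max(cv2.findContours((l==i).astype(np.uint8),0,1)[0],key=len); e=cv2.fitEllipse(cv2.convexHull(ct)); print(n,st[i],e); P[n]=e[0]
D=tri([("top",*P['top']),("side",*P['side'])]);print('disc',D)
E
python3 m.py
```

```text
hub [ 0.6246 -0.099   0.1088]
grip [ 0.5597 -0.0415  0.1535]
tip [ 0.5188 -0.1476  0.0839]
hL [0.5233 0.4306 0.1112]
hR [0.5162 0.3276 0.1153]
drum [0.5654 0.0921 0.14  ]
tip@z [ 0.51971973 -0.14707385  0.088     ] [ 0.51577223 -0.14155216  0.088     ] grip@z [ 0.5599915  -0.04123133  0.16      ] [ 0.55514605 -0.03224933  0.16      ]
box [0.4454 0.1684 0.08  ]
box [ 0.4719 -0.1964  0.08  ]
box [ 0.6893 -0.1856  0.08  ]
box [0.6688 0.1889 0.08  ]
top [ 111  142   56   55 2400] ((138.61660766601562, 168.8004913330078), (52.291969299316406, 58.1051025390625), 127.45124816894531)
side [ 149  283   88   93 6428] ((192.25234985351562, 329.29547119140625), (86.52149963378906, 94.3239974975586), 155.71087646484375)
disc [0.5407922  0.38214506 0.07968723]
```

```bash
r='[0,0,-115,0.368,-0.688,0.02,0.3]'; python3 -m jog '[[0,0,-60,0.18,-0.34,0.03,0.3],[0,0,-60,0.18,-0.34,0.03,0.3],[0,0,-60,0.18,-0.34,0.03,0.3],[0,0,-60,0.18,-0.34,0.03,0.3],[0,0,-60,0.18,-0.34,0.03,0.3],[0,0,-60,0.18,-0.34,0.03,0.3],[0,0,-60,0.18,-0.34,0.03,0.3],[0,0,-60,0.18,-0.34,0.03,0.3],[0,0,-115,0.368,-0.688,0.02,0.3],[0,0,-115,0.368,-0.688,0.02,0.3],[0,0,-115,0.368,-0.688,0.02,0.3],[0,0,-115,0.368,-0.688,0.02,0.3],[0,0,-115,0.368,-0.688,0.02,0.3],[0,0,-115,0.368,-0.688,0.02,0.3],[0,0,-115,0.368,-0.688,0.02,0.3],[0,0,-115,0.368,-0.688,0.02,0.3],[0,0,-115,0.368,-0.688,0.02,0.3],[0,0,-115,0.368,-0.688,0.02,0.3],[0,0,-115,0.368,-0.688,0.02,0.3],[0,0,-115,0.368,-0.688,0.02,0.3]]' 40
```

```text
t: 1.77
tool_pos: [0.5608, -0.0457, 0.2755]
orientation: [3.14, 0.002, 0.843]
ft_force: [0.5, 0.6, -0.9]
opening: 0.0557
grasp_force: 0.0
```

```bash
python3 -m jog '[[0,0,0,0,0,-0.03,0.3],[0,0,0,0,0,-0.06,0.3],[0,0,0,0,0,-0.06,0.3]]'
python3 - <<'E'
from h import *
a=grab("top","pics/t1.png");b=grab("side","pics/s1.png")
cv2.imwrite("pics/c2.png",np.hstack([cv2.resize(a[120:210,250:340],(400,400),interpolation=2),cv2.resize(b[110:210,190:290],(400,400),interpolation=2)]))
E
```

```text
t: 2.02
tool_pos: [0.5544, -0.04, 0.2095]
orientation: [-3.132, 0.007, 0.847]
ft_force: [-0.8, 0.2, -1.6]
opening: 0.0553
grasp_force: 0.0
```

View pics/c2.png

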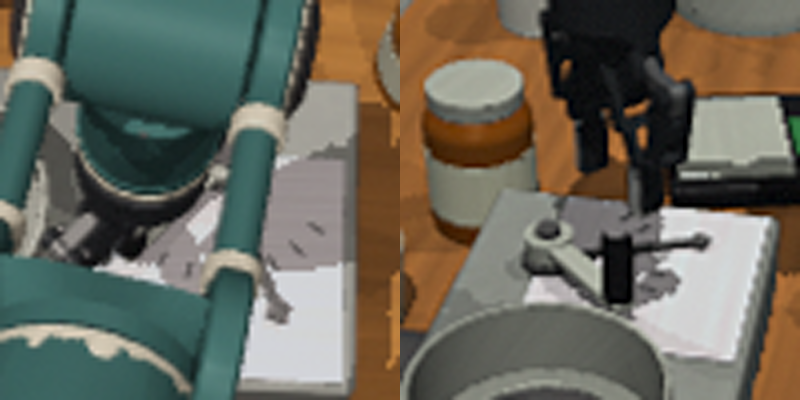

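The side view shows the finger tips at (590,170) and (645,210), straddling the line of the grip top (618,240). I'll go down and close.

```bash
python3 -m jog '[[0,0,0,0,0,-0.03,0.3],[0,0,0,0,0,-0.055,0.3],[0,0,0,0,0,-0.071,0.3],[0,0,0,0,0,-0.071,0.3],[0,0,0,0,0,-0.071,0.3],[0,0,0,0,0,-0.071,0.3]]' ; python3 -m jog '[[0,0,0,0,0,0,-0.6],[0,0,0,0,0,0,-0.6],[0,0,0,0,0,0,-0.6],[0,0,0,0,0,0,-0.6],[0,0,0,0,0,0,-0.6],[0,0,0,0,0,0,-0.6]]' 40
python3 - <<'E'
import numpy as np
p=np.array([.6246,-.099]);
for g in([.559,-.041],[.5615,-.042]):
  v=np.array(g)-p
  for a in np.arange(6,73,6):
    c,s=np.cos(np.radians(a)),np.sin(np.radians(a)); w=[c*v[0]-s*v[1],s*v[0]+c*v[1]]; print(a,(w-v).round(4))
E
```

```text
t: 2.62
tool_pos: [0.5607, -0.0405, 0.148]
orientation: [3.138, -0.002, 0.848]
ft_force: [0.6, 0.2, 0.7]
opening: 0.0555
grasp_force: 0.0
t: 3.12
tool_pos: [0.5588, -0.0395, 0.1472]
orientation: [-3.14, -0.001, 0.847]
ft_force: [-4.3, 4.1, 8.2]
opening: 0.0209
grasp_force: 39.3
6 [-0.0057 -0.0072]
12 [-0.0106 -0.0149]
18 [-0.0147 -0.0231]
24 [-0.0179 -0.0317]
30 [-0.0202 -0.0406]
36 [-0.0216 -0.0496]
42 [-0.022  -0.0588]
48 [-0.0214 -0.0679]
54 [-0.0199 -0.077 ]
60 [-0.0174 -0.0858]
66 [-0.0141 -0.0943]
72 [-0.0098 -0.1025]
6 [-0.0056 -0.0069]
12 [-0.0105 -0.0144]
18 [-0.0145 -0.0223]
24 [-0.0177 -0.0306]
30 [-0.02   -0.0392]
36 [-0.0215 -0.048 ]
42 [-0.0219 -0.0569]
48 [-0.0215 -0.0658]
54 [-0.0201 -0.0745]
60 [-0.0178 -0.0831]
66 [-0.0146 -0.0915]
72 [-0.0106 -0.0994]
```

```bash
python3 -m jog '[[0,0,6,-0.0057,-0.0072,0,-0.6],[0,0,12,-0.0106,-0.0149,0,-0.6],[0,0,18,-0.0147,-0.0231,0,-0.6],[0,0,24,-0.0179,-0.0317,0,-0.6],[0,0,30,-0.0202,-0.0406,0,-0.6],[0,0,36,-0.0216,-0.0496,0,-0.6],[0,0,42,-0.022,-0.0588,0,-0.6],[0,0,48,-0.0214,-0.0679,0,-0.6],[0,0,54,-0.0199,-0.077,0,-0.6],[0,0,60,-0.0174,-0.0858,0,-0.6],[0,0,66,-0.0141,-0.0943,0,-0.6],[0,0,66,-0.0141,-0.0943,0,-0.6],[0,0,66,-0.0141,-0.0943,0,-0.6],[0,0,66,-0.0141,-0.0943,0,-0.6],[0,0,66,-0.0141,-0.0943,0,-0.6]]'
```

```text
t: 4.37
tool_pos: [0.5459, -0.1352, 0.1472]
orientation: [3.14, 0.002, 1.997]
ft_force: [-0.7, -0.8, 6.7]
opening: 0.0206
grasp_force: 39.7
```

```bash
python3 -m jog '[[0,0,0,0,0,0,0.3],[0,0,0,0,0,0,0.3],[0,0,0,0,0,0,0.3],[0,0,0,0,0,0,0.3],[0,0,0,0,0,0.03,0.3],[0,0,0,0,0,0.06,0.3],[0,0,0,0,0,0.1,0.3],[0,0,0,0,0,0.13,0.3],[0,0,0,0,0,0.13,0.3]]'
python3 -m jog '[[0,0,0,-0.03,0.04,0.0,0.3],[0,0,0,-0.05,0.08,0.0,0.3],[0,0,0,-0.05,0.12,0,0.3],[0,0,0,-0.05,0.16,0,0.3],[0,0,0,-0.05,0.2,0,0.3],[0,0,0,-0.05,0.24,0,0.3],[0,0,0,-0.05,0.28,0,0.3],[0,0,0,-0.05,0.28,0,0.3],[0,0,0,-0.05,0.28,0,0.3]]'
python3 - <<'E'
from h import *
a=grab("top","pics/t2.png");b=grab("side","pics/s2.png")
cv2.imwrite("pics/c3.png",np.hstack([cv2.resize(a[130:210,265:345],(400,400),interpolation=2),cv2.resize(b[140:200,215:275],(400,400),interpolation=2)]))
E
```

```text
t: 5.12
tool_pos: [0.5486, -0.136, 0.2836]
orientation: [3.132, 0.009, 1.999]
ft_force: [0.5, -0.5, 1.5]
opening: 0.0554
grasp_force: 0.0
t: 5.87
tool_pos: [0.4943, 0.1473, 0.2747]
orientation: [-3.141, -0.0, 2.004]
ft_force: [-0.0, -0.2, 0.7]
opening: 0.0552
grasp_force: 0.0
```

View pics/c3.png

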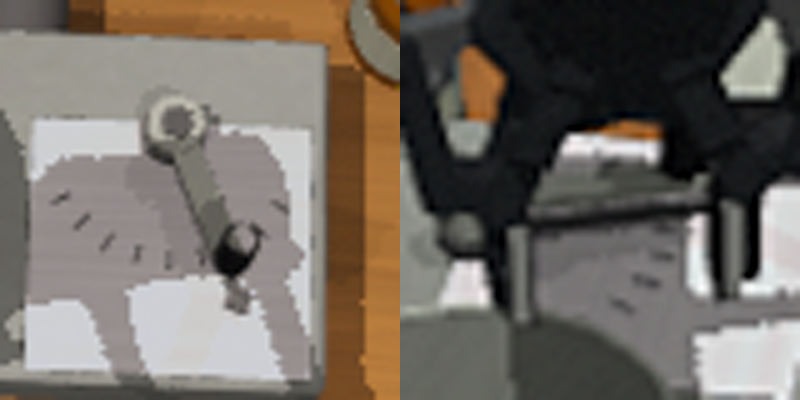

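The arm lies over the needle. Only the diamond tip at about (236,305) in the crop shows past the grip (243,238). I'll check the angle numerically and refine the handle position.

Run:
```python
from h import *
a=cv2.imread("pics/t2.png")
f=lambda X,Y:(265+X*.2-.4,130+Y*.2-.4)
hub=onz("top",*f(177,120),.109)[:2]
for n,(X,Y),z in(("tip",(236,309),.088),("diamond",(236,300),.088),("griptop",(243,236),.16),("gripbot",(229,268),.106)):
    p=onz("top",*f(X,Y),z)[:2]; d=p-hub; print(n,p,np.hypot(*d),np.degrees(np.arctan2(-d[1],-d[0])))
# original: pointer line seen in first picture (needle pts at crop c1)
g=lambda X,Y:(265+X*.18-.4,140+Y*.18-.4)
q=[onz("top",*g(X,Y),.088)[:2] for X,Y in((215,150),(240,215),(264,278))]
d=q[2]-q[0];print("needle dir",np.degrees(np.arctan2(-d[1],-d[0])), "hub0",onz("top",*g(197,82),.109))
# lid handle
def rp(X,Y): return ("top",100+X*.2-.4,130+Y*.2-.4)
def sp(X,Y): return ("side",140+X*.3-.35,280+Y*.3-.35)
# top view bar ends (bottom edge corners of the top face), side view ends
L=tri([rp(90,212),sp(154,224)]);R=tri([rp(263,228),sp(246,55)])
print("L",L,"R",R,np.linalg.norm(L-R),np.degrees(np.arctan2(-(L-R)[0],(L-R)[1])))
for P in ((.5198,.379,.113),(L+R)/2): print(proj("top",P),proj("side",P))
# rest board corners estimate
```

```text
tip [ 0.52111619 -0.14280892] 0.11562669865791433 23.1737553202698
diamond [ 0.52653898 -0.14239882] 0.11049402273860515 24.084858857457537
griptop [ 0.54877286 -0.1366551 ] 0.08793526611645303 26.580965651901053
gripbot [ 0.54152304 -0.13514512] 0.09385565730097592 23.77511737880651
needle dir 25.063305103006442 hub0 [ 0.62509929 -0.0976741   0.109     ]
L [0.52304606 0.43287625 0.11237094] R [0.51655178 0.32761818 0.11646481] 0.10553765642468967 -3.530599617149418
[135.3533864  173.02540496] [201.9156175 320.140474 ]
[134.79324816 172.87440125] [201.59456303 320.29575321]
```

Run:
```python
from h import *
# hypotheses: lid pose from disc; overlay on side & top
a=cv2.imread("pics/top0.png");b=cv2.imread("pics/side0.png")
psi=-.06; ex=np.array([np.cos(psi)*.866,np.sin(psi)*.866,.5]);ey=np.array([-np.sin(psi),np.cos(psi),0]);n=np.cross(ex,ey)
H=np.array([.5205,.379,.1105]); O=H-n*.048
print(O,n)
S=6
out=[]
for nm,im,(x,y,w,h) in(("top",a,(105,135,66,66)),("side",b,(142,276,108,108))):
    s=400/w; im=cv2.resize(im[y:y+h,x:x+w],(400,400),interpolation=2)
    def dr(P,c,cl=True):
        p=np.array([(proj(nm,q)-[x,y]+.5)*s for q in P]).round().astype(np.int32); cv2.polylines(im,[p],cl,c,1)
    t=np.linspace(0,2*np.pi,60)
    dr([O+n*.014+.086*(np.cos(k)*ex+np.sin(k)*ey) for k in t],(0,0,255))
    dr([O+n*.057+i*.008*ex+j*.05*ey for i,j in((1,1),(1,-1),(-1,-1),(-1,1))],(0,255,0))
    D=np.array([.5654,.0921,.14])
    out.append(im)
cv2.imwrite("pics/c4.png",np.hstack(out))
```

```text
[0.54445681 0.37756086 0.068932  ] [-0.49910027  0.029982    0.866     ]
```

View pics/c4.png

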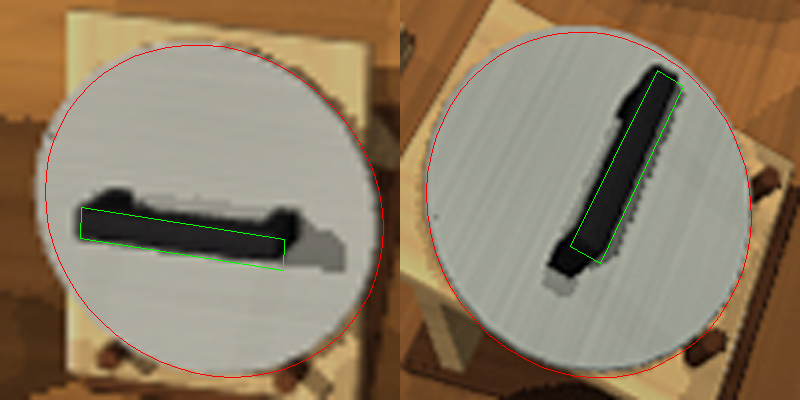

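The overlay is close, but the disc sits about 7 crop pixels too far right in the top view and 5 too low in the side view, and the yaw is about 2° off. So the lid is a little higher. I'll fit the pose by least squares from the four disc extremes.

Run:
```python
from h import *
from scipy.optimize import least_squares
a=cv2.imread("pics/top0.png");b=cv2.imread("pics/side0.png")
t=np.linspace(0,2*np.pi,180)
def ax(psi):
    ex=np.array([np.cos(psi)*.866,np.sin(psi)*.866,.5]);ey=np.array([-np.sin(psi),np.cos(psi),0]);return ex,ey,np.cross(ex,ey)
fr={"top":((105,135),66/400),"side":((142,276),108/400)}
meas={"top":(36,380,45,375),"side":(427,751,27,371)}
barL={"top":(80,238),"side":(572,274)}; 
def ext(n,O,A):
    ex,ey,nn=A; p=np.array([(proj(n,O+nn*.014+.086*(np.cos(k)*ex+np.sin(k)*ey))-fr[n][0]+.5)/fr[n][1] for k in t])
    if n=="side":p[:,0]+=400
    return p[:,0].min(),p[:,0].max(),p[:,1].min(),p[:,1].max()
def res(x):
    A=ax(x[3]); r=[]
    for n in fr: r+=list((np.array(ext(n,x[:3],A))-meas[n])*fr[n][1])
    P=[(proj("top",x[:3]+A[2]*.057-A[0]*.008+A[1]*s*.05)-fr["top"][0]+.5)/fr["top"][1] for s in(1,-1)]
    r+=list((P[0]-[80,238])*.16)+list((P[1]-[283,262])*.16)
    return r
s=least_squares(res,[.544,.378,.07,-.03]);x=s.x;A=ax(x[3]);print(x,s.cost,np.round(s.fun,1))
print("n",A[2],"handle",x[:3]+A[2]*.048)
# drum rim fit: outer dark/bright extremes 800-scale
def rim(c):
    r=[]
    for n,m,R in(("top",(322,409,215,302),.08),("side",(298,404,290.5,None),.08)):
        p=np.array([(proj(n,[c[0]+R*np.cos(k),c[1]+R*np.sin(k),.14])+.5)*1.5625 for k in t]); e=(p[:,0].min(),p[:,0].max(),p[:,1].min(),p[:,1].max())
        r+=[i-j for i,j in zip(e,m) if j is not None]
    return r
s=least_squares(rim,[.565,.092]);print("drum",s.x,np.round(s.fun,1))
```

```text
Traceback (most recent call last):
  File "h.py", line 10, in proj
    K,V=cal(n); q=K@(V[:3,:3]@np.array(p)+V[:3,3]); return q[:2]/q[2]
        ~~~^^^
  File "h.py", line 4, in cal
    c=env.get_calibration(n); return np.array(c["camera_matrix"]),np.array(c["view"])
ValueError: time passes only in moves, steps and waits
```

The fit failed because the calibration was called too often. It was also close to a model search, which the task rules out. I'll use plain triangulation of the disc centre from both views instead.

```bash
sed -i 's/^def cal/from functools import lru_cache\n@lru_cache\ndef cal/' h.py
python3 - <<'E'
from h import *
T=lambda X,Y:("top",105+X*.165-.5,135+Y*.165-.5)
S=lambda X,Y:("side",142+(X-400)*.27-.5,276+Y*.27-.5)
D=tri([T(208,210),S(589,199)]);print("disc centre",D)
for o in(T(208,210),S(589,199)): print(o[0],proj(o[0],D)-o[1:])
L=tri([T(80,238),S(588,262)]);R=tri([T(283,262),S(683,86)])
print(L,R,np.linalg.norm(L-R))
for psi in(-.025,-.05):
    n=np.array([-.5*np.cos(psi),-.5*np.sin(psi),.866]); print(psi,D+n*.034)
W=lambda n,u,v:(n,u/1.5625-.5,v/1.5625-.5)
print("drum",onz(*W("top",365.5,258.5),.14),onz(*W("side",351,322),.14))
# side rim: tops at v=290.5 (far edge); left/right 298,404
f=onz(*W("side",351,290.5),.14);print("rim far edge",f, "l/r",onz(*W("side",298,330),.14),onz(*W("side",404,330),.14))
for u,v in((322,258),(409,258),(365,215),(365,302)):print(onz(*W("top",u,v),.14))
E
```

```text
disc centre [0.54020417 0.38160132 0.0791409 ]
top [-0.00970015 -0.18824244]
side [0.29824744 0.06905216]
[0.51488055 0.43032605 0.11434651] [0.50808288 0.3297785  0.11457515] 0.10077733842254806
-0.025 [0.52320948 0.38202628 0.1085849 ]
-0.05 [0.52322541 0.38245097 0.1085849 ]
drum [0.56579985 0.09266497 0.14      ] [0.56803207 0.0969787  0.14      ]
rim far edge [0.59224042 0.0226934  0.14      ] l/r [0.63871317 0.13322683 0.14      ] [0.4859543  0.09542204 0.14      ]
[0.55884673 0.1726239  0.14      ]
[0.5746394 0.0129478 0.14     ]
[0.64900944 0.10301874 0.14      ]
[0.4846467  0.08439979 0.14      ]
```

Run:
```python
from h import *
from scipy.spatial.transform import Rotation as Ro
s=env.state();print(s["tool_pos"],s["orientation"])
R0=Ro.from_euler("xyz",s["orientation"])
psi=-.05;ex=np.array([np.cos(psi)*.866,np.sin(psi)*.866,.5]);ey=np.array([-np.sin(psi),np.cos(psi),0]);n=np.cross(ex,ey)
Rt=Ro.from_matrix(np.c_[np.cross(ex,-n),ex,-n])
print(np.degrees((Rt*R0.inv()).as_rotvec()))
H=np.array([.523,.3805,.110]);print(H+n*.106-s["tool_pos"],n)
```

```text
[0.49461524 0.14476365 0.27476167] [-3.14054137e+00  5.58712029e-04  2.00016814e+00]
[  5.75259019 -29.7948865  -26.8198292 ]
[-0.024549    0.23838524 -0.07296567] [-0.49937513  0.02498958  0.866     ]
```

```bash
python3 -m jog '[[3,-15,-13.5,-0.012,0.12,0.0,1],[3,-15,-13.5,-0.012,0.12,0.0,1],[3,-15,-13.5,-0.012,0.12,0.0,1],[5.8,-29.8,-26.8,-0.0245,0.238,-0.073,1],[5.8,-29.8,-26.8,-0.0245,0.238,-0.073,1],[5.8,-29.8,-26.8,-0.0245,0.238,-0.073,1],[5.8,-29.8,-26.8,-0.0245,0.238,-0.073,1],[5.8,-29.8,-26.8,-0.0245,0.238,-0.073,1],[5.8,-29.8,-26.8,-0.0245,0.238,-0.073,1],[5.8,-29.8,-26.8,-0.0245,0.238,-0.073,1],[5.8,-29.8,-26.8,-0.0245,0.238,-0.073,1],[5.8,-29.8,-26.8,-0.0245,0.238,-0.073,1]]'; python3 -m jog '[[0,0,0,0.015,-0.001,-0.026,1],[0,0,0,0.03,-0.0015,-0.052,1],[0,0,0,0.03,-0.0015,-0.052,1],[0,0,0,0.03,-0.0015,-0.052,1]]'
python3 - <<'E'
from h import *
a=grab("top","pics/t3.png");b=grab("side","pics/s3.png")
cv2.imwrite("pics/c5.png",np.hstack([cv2.resize(a[120:210,95:185],(400,400),interpolation=2),cv2.resize(b[254:384,130:260],(400,400),interpolation=2)]))
E
```

```text
t: 6.97
tool_pos: [0.4717, 0.3816, 0.2033]
orientation: [2.616, -0.002, 1.519]
ft_force: [-0.1, 0.0, 0.5]
opening: 0.0855
grasp_force: 0.0
t: 7.3
tool_pos: [0.501, 0.3791, 0.1495]
orientation: [2.618, 0.001, 1.517]
ft_force: [-0.4, 0.2, 0.7]
opening: 0.0856
grasp_force: 0.0
```

View pics/c5.png

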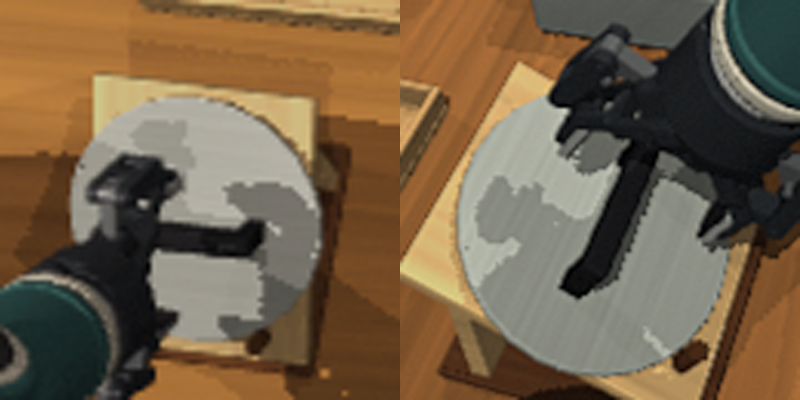

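Run:
```python
from h import *
n=np.array([-.4994,.025,.866]);p=np.array([.501,.379,.1495]);ex=np.array([.865,-.043,.5])
for nm,o,s,k in(("top",(95,120),.225,0),("side",(130,254),.325,400)):
  for q in(p,p-n*.006,p-n*.012+ex*.045,p-n*.012-ex*.045,p+n*.05,np.array([.523,.3805,.110])): print(nm,((proj(nm,q)-o+.5)/s+[k,0]).round())
```

```text
top [160. 253.]
top [164. 251.]
top [170. 181.]
top [165. 313.]
top [131. 277.]
top [181. 234.]
side [648. 175.]
side [644. 179.]
side [573. 143.]
side [706. 223.]
side [685. 140.]
side [617. 209.]
```

The predicted finger positions match what is seen to within 2 px in the side view. I'll descend and grip.

```bash
python3 -m jog '[[0,0,0,0.01,-0.0005,-0.0175,1],[0,0,0,0.02,-0.001,-0.035,1],[0,0,0,0.02,-0.001,-0.035,1],[0,0,0,0.02,-0.001,-0.035,1],[0,0,0,0.02,-0.001,-0.035,1]]'; python3 -m jog '[[0,0,0,0,0,0,-0.2],[0,0,0,0,0,0,-0.5],[0,0,0,0,0,0,-0.8],[0,0,0,0,0,0,-0.8],[0,0,0,0,0,0,-0.8],[0,0,0,0,0,0,-0.8],[0,0,0,0,0,0,-0.8]]' 60
```

```text
t: 7.82
tool_pos: [0.5207, 0.3812, 0.1172]
orientation: [2.615, -0.003, 1.521]
ft_force: [-0.1, 0.3, -0.2]
opening: 0.0858
grasp_force: 0.0
t: 8.4
tool_pos: [0.5207, 0.3808, 0.1159]
orientation: [2.616, -0.002, 1.521]
ft_force: [-0.4, -1.4, 2.9]
opening: 0.0151
grasp_force: 60.1
```

```bash
python3 -m jog '[[0,0,0,-0.008,0,0.014,-0.8],[0,0,0,-0.016,0.001,0.028,-0.8],[0,0,0,-0.02,0.001,0.05,-0.8],[0,0,0,-0.02,0.001,0.075,-0.8],[0,0,0,-0.02,0.001,0.1,-0.8],[0,0,0,-0.02,0.001,0.125,-0.8],[0.2,3,0,-0.02,0,0.15,-0.8],[0.4,7,0,-0.015,-0.01,0.175,-0.8],[0.6,11,0,-0.01,-0.025,0.185,-0.8],[0.8,15,0,-0.005,-0.045,0.185,-0.8],[1,19,0,0,-0.07,0.185,-0.8],[1.2,23,0,0.005,-0.095,0.185,-0.8],[1.4,27,0,0.01,-0.12,0.185,-0.8],[1.5,30,0,0.016,-0.145,0.185,-0.8],[1.5,30,0,0.022,-0.17,0.185,-0.8],[1.5,30,0,0.028,-0.195,0.185,-0.8],[1.5,30,0,0.034,-0.22,0.185,-0.8],[1.5,30,0,0.04,-0.245,0.185,-0.8],[1.5,30,0,0.044,-0.27,0.185,-0.8],[1.5,30,0,0.046,-0.287,0.185,-0.8]]'; python3 -m jog '[[0,0,0,0,0,-0.02,-0.8],[0,0,0,0,0,-0.04,-0.8],[0,0,0,0,0,-0.06,-0.8],[0,0,0,0,0,-0.06,-0.8],[0,0,0,0,0,-0.06,-0.8]]';python3 - <<'E'
from h import *
a=grab("top","pics/t4.png");b=grab("side","pics/s4.png")
cv2.imwrite("pics/c6.png",np.hstack([cv2.resize(a[120:220,190:290],(400,400),interpolation=2),cv2.resize(b[130:270,150:290],(400,400),interpolation=2)]))
E
```

```text
t: 10.07
tool_pos: [0.5658, 0.0912, 0.2983]
orientation: [-3.139, 0.0, 1.519]
ft_force: [0.2, -0.2, -4.7]
opening: 0.0153
grasp_force: 59.8
t: 10.48
tool_pos: [0.5644, 0.0933, 0.2375]
orientation: [-3.136, -0.0, 1.52]
ft_force: [0.4, -0.3, -4.0]
opening: 0.0156
grasp_force: 59.8
```

View pics/c6.png

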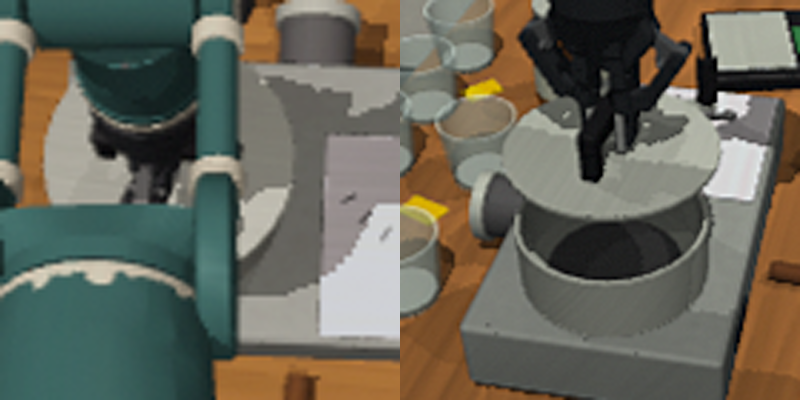

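Run:
```python
from h import *
s=env.state()["tool_pos"];print(s)
t=np.linspace(0,6.283,120)
def e(nm,c,R,z,o,sc,k):
    p=np.array([(proj(nm,[c[0]+R*np.cos(a),c[1]+R*np.sin(a),z])-o+.5)/sc+[k,0] for a in t]);print(nm,R,p.min(0).round(),p.max(0).round())
for nm,o,sc,k in(("top",(190,120),.25,0),("side",(150,130),.35,400)):
    e(nm,s,.086,s[2]-.006-.048+.011,o,sc,k); e(nm,(.566,.0935),.08,.14,o,sc,k)
```

```text
[0.56665758 0.09378286 0.2408001 ]
top 0.086 [44. 40.] [294. 282.]
top 0.08 [63. 75.] [286. 291.]
side 0.086 [502.  99.] [720. 232.]
side 0.08 [519. 156.] [714. 283.]
```

Run:
```python
from h import *
a=cv2.imread("pics/top0.png",0).astype(int);b=cv2.imread("pics/side0.png",0).astype(int);c=cv2.imread("pics/s4.png",0).astype(int)
for y in(210,214,218,222): print("side",y,b[y,186:200],b[y,250:266])
print("col224",b[180:200,224],)
for x in(230,234,238): print("top col",x,a[132:146,x],a[182:200,x])
for y in(160,165,170): print("top row",y,a[y,200:214],a[y,252:268])
for x in(215,225,235): print("lid col",x,c[195:215,x])
t=np.linspace(0,6.283,240)
for nm in("top","side"):
    p=np.array([proj(nm,[.566+.08*np.cos(k),.0935+.08*np.sin(k),.14]) for k in t]);i=p.argmin(0),p.argmax(0);print(nm,p[list(i[0])+list(i[1])].round(1).tolist())
```

```text
side 210 [ 34  34  92 123 165 135  70  54  64  68  71  76  78  79] [111  75  63  62  51 106 161 108 117 138 137 137 137 134 133 134]
side 214 [ 87 114 115 114  89 157 147  79  55  68  67  77 133 156] [139 141 142 144 169 118  64  65 115 128 125 126 133 134 135 135]
side 218 [115 113 113 115 116  79  62 130 158 141 149 158 153 152] [162 162 114  77  77  76  69  69 114 127 124 124 124 126 128 127]
side 222 [113 114 115 115 118  99  72  67  72  69  86 124 163 169] [ 85  84  83  82  79  75  69  68 117 128 125 125 125 126 127 128]
col224 [209 205 200 201 204 186 116  85  92  95  96  94  94  94  94  95  95  97
  95  96]
top col 230 [106 106  94 129 134 142 181  78  72  69  69  71 100 103] [ 90  90  80  80  74 156  95 109 189  94  83  82 117 145 146 148 149 148]
top col 234 [106 107 106 125 136 150 178  86  78  78  79  78 150 171] [ 91  82  80  80  79 139 160 163 185  83  78  78  93 147 148 149 150 150]
top col 238 [103 106  86 117 132 133 166 114  84  82  83  84 122 168] [ 91  81  79  79  80 161 162 170 143  78  73  71 111 147 148 148 147 146]
top row 160 [124 120 119 118 119  93 175 114  67  60  69  99 103 102] [162 168 170 169 169 146  99 175 139  99  92  93  94  93  93  93]
top row 165 [107 106 106 106  95 113 154  88  60  72  98 110 112 112] [ 87  92 161 168 152 148 148 169 154 104  93  93  93  93  94  93]
top row 170 [118 118 118 118  92 136 176 130  72  93 110 112 113 114] [ 87  97 146 150 151 151 156 161  94  90  94  93  93  93  93  93]
lid col 215 [153 147 146 146 148 149 148 149 151 158 112  82  70  45  27  27  26  26
  27  26]
lid col 225 [136 135 135 139 150 153 153 151 149 152 121 104  57  18  26  27  25  28
  26  26]
lid col 235 [139 137 136 139 139 139 138 149 158 134  86  59  50  39  38  38  40  43
  44  44]
top [[205.4, 165.9], [233.3, 138.3], [260.9, 164.8], [232.6, 192.1]]
side [[191.2, 208.1], [227.2, 184.2], [259.2, 204.6], [222.9, 228.5]]
```

Lid and drum seen in the same camera differ by about 1.5 px, so I'll shift 3 mm in +x and 2.5 mm in +y. Then I'll lower to just above the rim and check.

```bash
python3 -m jog '[[0,0,0,0.003,0.0025,-0.01,-0.8],[0,0,0,0.003,0.0025,-0.02,-0.8],[0,0,0,0.003,0.0025,-0.028,-0.8],[0,0,0,0.003,0.0025,-0.034,-0.8],[0,0,0,0.003,0.0025,-0.036,-0.8],[0,0,0,0.003,0.0025,-0.036,-0.8],[0,0,0,0.003,0.0025,-0.036,-0.8]]';python3 - <<'E'
from h import *
b=grab("side","pics/s5.png")
print(env.state()["tool_pos"],env.state()["ft_force"])
cv2.imwrite("pics/c7.png",cv2.resize(b[150:250,170:280],(770,700),interpolation=2)[:600])
E
```

```text
t: 11.17
tool_pos: [0.5693, 0.0961, 0.2041]
orientation: [3.141, -0.001, 1.52]
ft_force: [0.3, 0.1, -4.4]
opening: 0.0152
grasp_force: 59.7
[0.56954676 0.09617542 0.20453273] [ 0.59038319  0.24243862 -3.45958134]
```

View pics/c7.png

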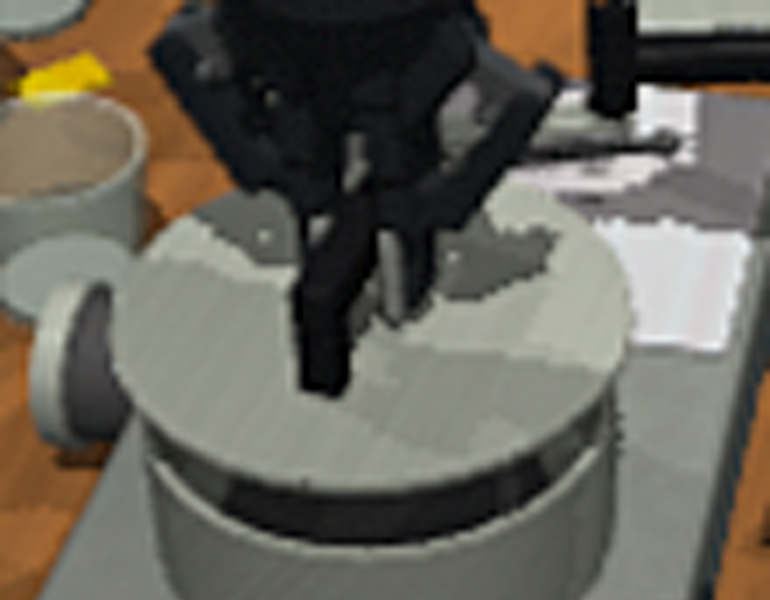

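Run:
```python
from h import *
pts=[(112,318),(630,300),(360,484),(440,478),(270,470),(510,182),(195,207),(612,368),(152,395),(570,217),(140,262),(620,260)]
for z in(.1645,.1685,.1725):
    P=np.array([onz("side",170+x/7-.5,150+y/7-.5,z)[:2] for x,y in pts])
    A=np.c_[2*P,np.ones(len(P))];c=np.linalg.lstsq(A,(P**2).sum(1),rcond=None)[0];r=np.sqrt(c[2]+c[0]**2+c[1]**2)
    print(z,c[:2],r,((np.hypot(*(P-c[:2]).T)-r)*1e3).round(1))
    e=cv2.fitEllipse(P.astype(np.float32)*1000);print(e)
q=[(145,440),(613,440),(360,548),(160,470),(200,510),(280,540),(450,541),(540,505),(600,460)]
P=np.array([onz("side",170+x/7-.5,150+y/7-.5,.14)[:2] for x,y in q[2:]])
for r in(.08,.078):
    from scipy.optimize import least_squares
    print("drum",least_squares(lambda c:np.hypot(*(P-c).T)-r,[.568,.095]).x)
```

```text
0.1645 [0.57406297 0.0834997 ] 0.08558926434007694 [ 1.5  0.6  0.8  2.3 -1.4 -1.4  2.7  0.2 -4.5 -2.7  0.3  1.3]
((573.7236938476562, 83.08484649658203), (167.0548095703125, 176.8528594970703), 56.98513412475586)
0.1685 [0.57227715 0.08816944] 0.08496511235960959 [ 1.5  0.6  0.8  2.3 -1.4 -1.3  2.7  0.2 -4.4 -2.6  0.3  1.3]
((571.9403686523438, 87.75762939453125), (165.83656311035156, 175.56314086914062), 56.98543167114258)
0.1725 [0.57049132 0.09283919] 0.08434096037914461 [ 1.5  0.6  0.8  2.2 -1.4 -1.3  2.7  0.2 -4.4 -2.6  0.3  1.3]
((570.156982421875, 92.43037414550781), (164.61831665039062, 174.27346801757812), 56.9852409362793)
drum [0.56873328 0.09374499]
drum [0.56807678 0.09609674]
```

The lid looks level and rides about 6 mm higher in the fingers than assumed. This agrees with the low height bias seen earlier on the known points. Centring from the top view is within about 1 mm, so I'll lower gently while watching the force.

```bash
python3 -m jog '[[0,0,0,0,0,-0.004,-0.8],[0,0,0,0,0,-0.008,-0.8],[0,0,0,0,0,-0.012,-0.8],[0,0,0,0,0,-0.015,-0.8],[0,0,0,0,0,-0.018,-0.8],[0,0,0,0,0,-0.018,-0.8]]'; python3 -m jog '[[0,0,0,0,0,-0.001,-0.8],[0,0,0,0,0,-0.002,-0.8],[0,0,0,0,0,-0.003,-0.8],[0,0,0,0,0,-0.003,-0.8]]'
```

```text
t: 11.72
tool_pos: [0.5687, 0.096, 0.1852]
orientation: [-3.141, -0.001, 1.52]
ft_force: [-0.5, -0.5, -5.0]
opening: 0.0157
grasp_force: 59.7
t: 12.05
tool_pos: [0.5693, 0.0961, 0.1832]
orientation: [3.141, -0.001, 1.52]
ft_force: [-0.4, -0.6, -4.1]
opening: 0.015
grasp_force: 59.7
```

```bash
python3 -m jog '[[0,0,0,0,0,-0.001,-0.8],[0,0,0,0,0,-0.002,-0.8],[0,0,0,0,0,-0.003,-0.8],[0,0,0,0,0,-0.003,-0.8]]';python3 -m jog '[[0,0,0,0,0,-0.001,-0.8],[0,0,0,0,0,-0.002,-0.8],[0,0,0,0,0,-0.002,-0.8]]'
```

```text
t: 12.38
tool_pos: [0.5692, 0.0961, 0.18]
orientation: [3.141, -0.001, 1.52]
ft_force: [-0.1, 0.1, -4.1]
opening: 0.0155
grasp_force: 59.7
t: 12.63
tool_pos: [0.5692, 0.0961, 0.178]
orientation: [3.141, -0.001, 1.52]
ft_force: [0.1, -0.1, -4.0]
opening: 0.0153
grasp_force: 59.7
```

```bash
for i in 1; do python3 -m jog '[[0,0,0,0,0,-0.001,-0.8],[0,0,0,0,0,-0.002,-0.8],[0,0,0,0,0,-0.002,-0.8]]'; done; python3 -m jog '[[0,0,0,0,0,-0.001,-0.8],[0,0,0,0,0,-0.002,-0.8],[0,0,0,0,0,-0.002,-0.8]]'
```

```text
t: 12.88
tool_pos: [0.5692, 0.0961, 0.176]
orientation: [3.141, -0.001, 1.52]
ft_force: [1.0, 0.0, -4.1]
opening: 0.0157
grasp_force: 59.7
t: 13.13
tool_pos: [0.5696, 0.0962, 0.1745]
orientation: [3.141, -0.002, 1.52]
ft_force: [0.7, 0.0, -1.2]
opening: 0.0154
grasp_force: 60.0
```

```bash
python3 -m jog '[[0,0,0,0,0,-0.001,-0.8],[0,0,0,0,0,-0.001,-0.8],[0,0,0,0,0,-0.001,-0.8]]'
python3 - <<'E'
from h import *
b=grab("side","pics/s6.png")
cv2.imwrite("pics/c8.png",cv2.resize(b[150:250,170:280],(770,700),interpolation=2)[:600])
E
```

```text
t: 13.38
tool_pos: [0.5698, 0.0964, 0.1741]
orientation: [3.14, -0.002, 1.52]
ft_force: [-0.1, 2.2, 1.9]
opening: 0.0149
grasp_force: 60.4
```

View pics/c8.png

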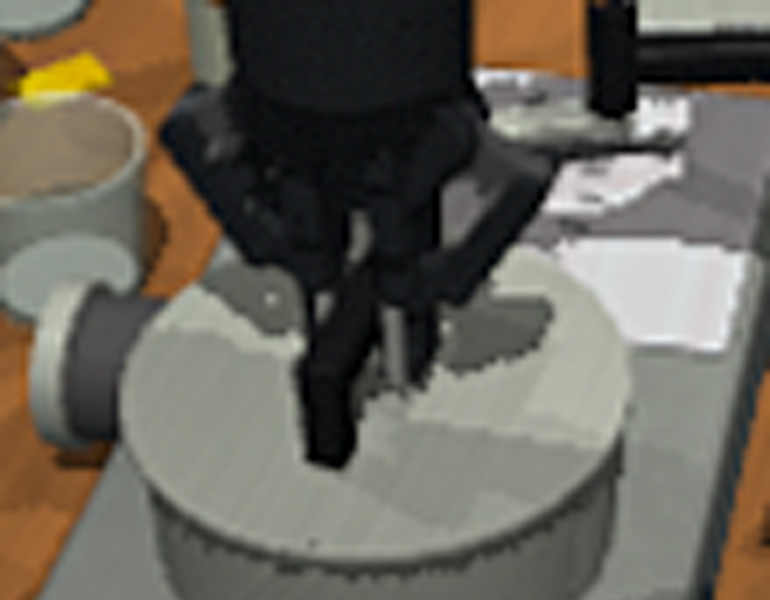

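The disc now covers the rim with no gap: its near edge is at (370,565), with the rim behind it at about 550. That means it is seated. I'll release and retreat straight up.

```bash
python3 -m jog '[[0,0,0,0,0,0,-0.3],[0,0,0,0,0,0,0],[0,0,0,0,0,0,0.3],[0,0,0,0,0,0,0.3],[0,0,0,0,0,0,0.3],[0,0,0,0,0,0,0.3],[0,0,0,0,0,0.01,0.3],[0,0,0,0,0,0.03,0.3],[0,0,0,0,0,0.06,0.3],[0,0,0,0,0,0.1,0.3],[0,0,0,0,0,0.14,0.3],[0,0,0,-0.02,0.04,0.16,0.3],[0,0,0,-0.05,0.08,0.16,0.3],[0,0,0,-0.08,0.12,0.16,0.3],[0,0,0,-0.11,0.16,0.16,0.3],[0,0,0,-0.14,0.2,0.16,0.3],[0,0,0,-0.17,0.24,0.16,0.3],[0,0,0,-0.17,0.28,0.16,0.3],[0,0,0,-0.17,0.28,0.16,0.3],[0,0,0,-0.17,0.28,0.16,0.3]]'
python3 - <<'E'
from h import *
a=grab("top","pics/t7.png");b=grab("side","pics/s7.png")
cv2.imwrite("pics/c9.png",np.vstack([np.hstack([cv2.resize(a[120:220,200:340],(420,300),interpolation=2),cv2.resize(b[140:260,150:302],(380,300),interpolation=2)]),cv2.resize(b[190:240,170:280],(800,300),interpolation=2)]))
E
```

```text
t: 15.1
tool_pos: [0.3962, 0.3819, 0.3343]
orientation: [-3.141, -0.006, 1.526]
ft_force: [0.2, -0.2, 0.3]
opening: 0.0555
grasp_force: 0.0
```

View pics/c9.png

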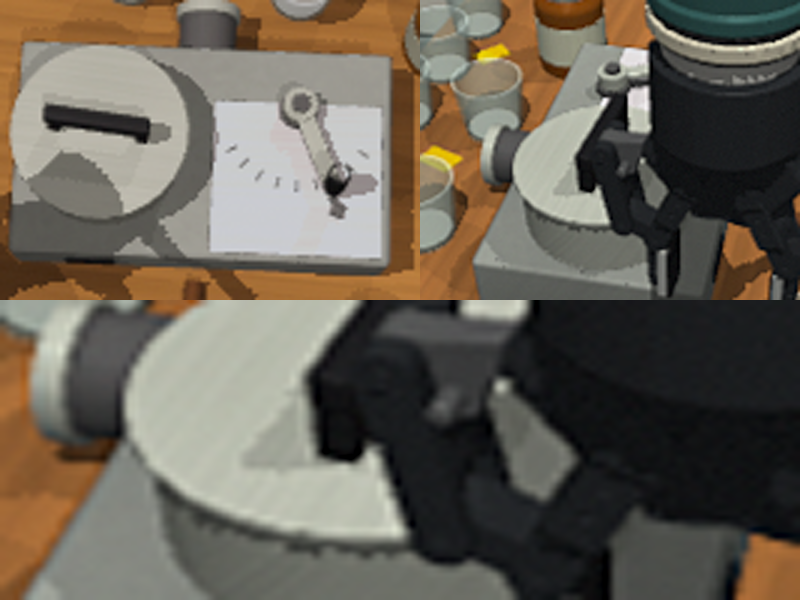

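The lid is concentric with the drum: its centre is at (232.8,163.5) px, against (232.8,164.1) px for the rim. It sits flat, and the needle tip sticks out in line with the lever arm.

```bash
python3 -c "
from plant import env
print(env.sign_off())"
```

```text
the job is handed in; nothing more can be done
None
```

The lever is turned in line with the pointer and the steel lid is seated level on the drum. I handed the job in at about 15 s of the 64 s allowed; the sign-off gave no verdict.

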